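Third hand: press a bracket into a fastening jig

TASK

Take the orange bracket by its upright rib and set it down on the jig's narrow raised beam, short of the sprung stop, upright and with its flange facing the stop. Then slide it along the beam, centred and square, against the stop and push until the black pointer stands in the green band, never pushing the stop to the end of its travel; keep that push steady for a few seconds and finish while still pressing, because a colleague is about to put the screws in. Leave everything else on the desk where it is.

Things in the scene. Friction and masses are not known exactly. Their poses are not given: they have to be found in the camera images.
- bracket_rib (a point): Centre of the orange bracket's upright grip rib, 36 mm above the bracket's underside. The rib is 14 mm thick along x, 44 mm wide along y; its top is 57 mm above the underside. x points to the flange, z up. Between rib and flange 40 mm are free; behind the rib the bare base plate reaches 28 mm further.
- bracket_face (a point): Middle of the front (outer) face of the bracket's flange, 21 mm above its underside and 55 mm ahead (+x) of bracket_rib. The flange is an upright plate 60 mm wide, 8 mm thick, 36 mm high over the underside. Axes as bracket_rib.
- bracket: The whole orange plastic bracket, about 0.16 kg, standing on its base on the desk at the start: base plate 90 (x) x 60 (y) x 12 mm, rib and flange on it. Origin at the centre of its underside, 10 mm ahead (+x) of the rib's centre; axes as bracket_rib.
- beam_top (a point): Point on the centre line of the top face of the jig's narrow white beam, 50 mm above the desk. x points along the beam to the stop (roughly away from the robot), y across it, z up. The beam is 30 mm wide; its top runs from x -70 to +90 mm of this point.
- jig: The jig, fixed to the desk: dark base plate 215x130x10 mm with the beam, sprung stop, scale and, behind the stop, a blue guide block 92 mm high (x +96 to +118 mm). The colour scale stands beside the stop, y +41 to +59, x +44 to +100 mm, top 98 mm high; the pointer over it reaches 105 mm. Origin on the desk 50 mm under beam_top, same axes.
- stop_face (a point): Centre of the front face of the sprung stop plate (steel with a dark rubber face, 62 mm wide, 36 mm high, lower edge 3 mm above the beam). At rest it lies 50 mm along +x from beam_top and 21 mm above the beam; it moves along the jig's +x when pushed. Axes as beam_top.
- stop (a joint): How far the stop is pushed in along the jig's +x, m: 0 at rest, 0.030 at its end. Its spring gives 0.7 N per mm, no preload. A black pointer on the stop moves with it over the scale: white 0 to 0.010, green 0.010 to 0.020 (7 to 14 N), red beyond.
- tape_roll: Roll of beige tape lying flat, 95 mm across, 24 high; it and the bracket may have swapped places; origin at its underside; a bystander.
- sample_cup: Small white sample cup, 45 mm across, 38 high; origin at its underside; a bystander.
- amber_bottle: Brown reagent bottle with black cap, 59 mm across, 109 high; origin at its underside; a bystander.
- white_bottle: White reagent bottle with blue cap, 49 mm across, 96 high; origin at its underside; a bystander.
- mouse_1: Black computer mouse, 123x63x39 mm; origin at its underside; a bystander.
- screwdriver: Screwdriver, 180 mm long, lying at the back edge for the colleague; origin at its underside; a bystander.
Things that resemble listed ones, but are neither listed nor needed, are in the scene too. There is more than one size of the bracket; the one meant has the size given above.

How it is judged:
By the outcome, as a careful person would: the job done as asked, in the order asked, and still so for the second after the job is handed in, while the arm keeps its last pose, push and grip.
It also fails if it takes over 58 s, if anything falls off the work surface, if the arm or the gripper's body presses on something with over 40 N, if the wrist force passes 120 N, or if a joint passes its speed limit or range.

ROBOT

A 7-joint arm with a two-finger parallel gripper is mounted at the origin on the work surface; the furniture and walls round the work are solid. World frame = base frame: x ahead of the robot, y to its left, z up, the work surface at z = 0. Lengths are in m, angles in rad, forces in N, time in s.
With the tool pointing down it reaches from about 0.425 to 0.925 m from the base axis. Payload 6.8 kg.
Tool frame: the origin (TCP) lies between the finger pads; the fingertips stand 14 mm ahead of it and the grasp point (between the pads) lies 5 mm behind it; z points along the fingers, y is the direction in which the jaws open and shut (so a half turn about z gives the same grasp; the last joint's range is limited). The gripper opens to 85 mm and grips with 20 to 120 N. Pads are 22 mm wide; open, the fingers measure 114 mm over their backs; the gripper's body (76 mm by 85 mm) begins 54 mm behind the grasp point. The pads swing forward as they close: fully open they stand 13 mm farther back than shut.
Start: joints at [-1.447, 0.477, 0.022, 1.555, -0.011, 1.109, -0.083], TCP at [0.155, 0.657, 0.245] pointing down, gripper open.
Joint ranges: [-2.96, 2.96], [-0.34, 2.1], [-1.41, 1.46], [0.24, 2.44], [-1.37, 4.51], [0.17, 1.92], [-2.96, 2.96]. Speed limits (rad/s): [2.39, 2.39, 3.14, 3.14, 3.14, 3.14, 3.14].

INTERFACE

Orientations are given as a unit quaternion [w, x, y, z].
In Python, from station import bot gives the robot as it stands.
- The arm moves only by the shell command python3 -m crank 'ROWS' [FORCE]. ROWS is JSON, a list of rows, each a list of 3 entries, a list of its own where there are three numbers: the shift along the tool's x, y, z in m, then the turn, a rotation vector about the tool's x, y, z in degrees, then the finger opening in m, from 0 to 0.0854. A call has 1 to 10 rows; each row shifts and turns the commanded pose from where the row before left it, along the tool's axes as they then stand; what a row does not reach is not made up. A row lasts 1/8 s, in which the tool goes at most 62.5 mm and 10.7 degrees, less where a joint would pass 70% of its speed; a pose out of reach is approached as far as the arm can. A call is refused whole if a number of a shift passes 0.0625 or a number of a turn 10.7, either way. A call with a gripper value outside its range is refused whole. The fingers move at their own pace and stop on an object; FORCE is the grip in N (left out, the last holds). Time passes only in rows, so rows that do not move let the fingers close. It gives the time, the measured TCP pose, the force and the opening at its end, in the units of the state.
- bot.get_obs(): the state, without advancing time (a new reading comes with each control period).
- bot.read_camera(name): name is "scene" or "top"; returns (picture, depth): 384x512x3 uint8, red, green, blue; 384x512 float32, m along the optical axis (not along the pixel's ray), 0 where there is no reading.
- bot.calibration(name): a dict with "fx", "fy", "cx", "cy" (pixels), "extrinsics" (4x4, takes a point from camera to world coordinates). Camera axes: x right, y down, z forward; pixel columns grow to the right and rows downward; lengths in m; the calibration is good to about 2 mm. A picture is of the moment at which its call begins. calibration takes no time and is no camera call.
- bot.hand_in(): hands the job in, once; it reports no verdict.
The state is a dict: "t": time; "q": joint angles; "joint_vel": joint speeds; "joint_torque": joint torques, N m; "eef_pos": TCP position; "tool_rot": TCP orientation; "contact_force": force on the tool from outside, world axes, zero at the start; "torque": the same for the moment, N m; "gripper_width": opening from 0.0 (shut) to 1.0 (fully open).
Only numpy, scipy, OpenCV 4.12 (cv2) and the standard library are available. Lean on these libraries where they do the work, as an engineer would, in place of code of your own. Each camera call takes 0.05 s, during which the arm holds its last target.

## Working session

There is one attempt and no reset: what is moved stays moved. The work goes in short steps, Python scripts to look and compute and a shell command to move; the robot and the scene stay as the last step left them, time stands still between calls to the robot, and variables do not carry over. Pictures are saved under pics/ and viewed, and the job is handed in when it is done.

```bash
ls; mkdir -p pics; python3 - <<'E'
from station import bot
import cv2, numpy as np
o=bot.get_obs(); print(o)
for n in("scene","top"):
    p,d=bot.read_camera(n); cv2.imwrite(f"pics/{n}0.png",p[:,:,::-1]); np.save(f"pics/{n}0.npy",d); c=bot.calibration(n); print(n,c)
E
```

```text
pics
{'t': 0.0, 'q': array([-1.44711477,  0.47775704,  0.02234317,  1.55646736, -0.01149203,
        1.10928985, -0.08308183]), 'joint_vel': array([ 6.96233068e-04, -8.76629827e-04, -6.68724577e-04, -1.48707066e-05,
       -4.73562385e-04, -1.98701685e-04,  1.14833962e-03]), 'joint_torque': array([ 7.16026370e-04, -5.96442103e+01,  1.60884205e+00, -2.81196731e+01,
        1.24834399e-02,  9.22757172e-03,  1.16523410e-05]), 'eef_pos': array([0.15494175, 0.65639038, 0.24434792]), 'tool_rot': array([-3.34284140e-05,  1.15611570e-01,  9.93294096e-01, -8.96047108e-04]), 'contact_force': array([ 0.21200128, -0.18939623,  0.45218707]), 'torque': array([0.02427189, 0.03966578, 0.03487994]), 'gripper_width': 1.002099060068496}
scene {'fx': 451.82159620520684, 'fy': 451.82159620520684, 'cx': 252.61534967451942, 'cy': 192.74168638053627, 'extrinsics': array([[ 0.51847342, -0.49838984,  0.69483298, -0.53575532],
       [-0.8549685 , -0.28823979,  0.43121537, -0.53039029],
       [-0.01463484, -0.81763402, -0.57555228,  0.97534924],
       [ 0.        ,  0.        ,  0.        ,  1.        ]])}
top {'fx': 479.2602934720391, 'fy': 479.2602934720391, 'cx': 254.62799580520294, 'cy': 188.3811943640186, 'extrinsics': array([[-0.01401719, -0.99466821,  0.10216984,  0.40742413],
       [-0.99988154,  0.01459323,  0.00489278,  0.14447425],
       [-0.00635768, -0.10208915, -0.99475494,  1.46071621],
       [ 0.        ,  0.        ,  0.        ,  1.        ]])}
```

View pics/scene0.png

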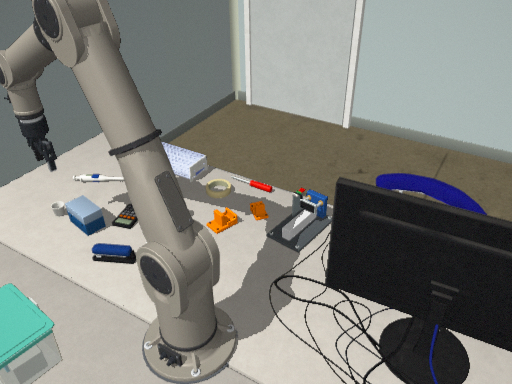

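View pics/top0.png

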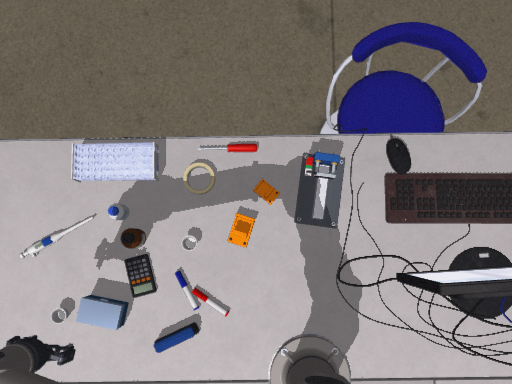

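Two orange brackets appear in the top view, at about (241,229) and (266,190). The first looks larger. I'll enlarge that area and measure both.

```bash
cat > h.py <<'E'
import numpy as np, cv2
from station import bot
def cloud(n,d):
    c=bot.calibration(n); v,u=np.mgrid[0:384,0:512]
    P=np.stack([(u-c['cx'])/c['fx']*d,(v-c['cy'])/c['fy']*d,d,np.ones_like(d)],-1)
    W=P@np.array(c['extrinsics']).T
    return W[...,:3]
def crop(p,u0,v0,u1,v1,s,f):
    cv2.imwrite(f,cv2.resize(p[v0:v1,u0:u1,::-1],None,fx=s,fy=s,interpolation=cv2.INTER_CUBIC))
E
python3 - <<'E'
from h import *
for n,b in(("top",(220,140,350,255)),("scene",(200,170,335,250))):
    p=cv2.imread(f"pics/{n}0.png")[:,:,::-1]; d=np.load(f"pics/{n}0.npy")
    crop(p,*b,6 if n=="top" else 5,f"pics/{n}c.png")
    W=cloud(n,d)
    m=((p[...,0]>170)&(p[...,1]>60)&(p[...,1]<170)&(p[...,2]<70)).astype(np.uint8)
    k,l,s,c=cv2.connectedComponentsWithStats(m)
    for i in range(1,k):
        if s[i,4]>30:
            w=W[l==i]; r=cv2.minAreaRect(w[:,:2].astype(np.float32))
            print(n,c[i],s[i,4],w.min(0).round(3),w.max(0).round(3),r)
E
```

```text
top [240.19184652 230.63069544] 417 [0.383 0.144 0.005] [0.481 0.234 1.461] ((0.42677220702171326, 0.18233299255371094), (0.0842362716794014, 0.08759493380784988), 70.77735137939453)
scene [259.53968254 209.15873016] 63 [0.525 0.098 0.007] [0.552 0.12  0.043] ((0.5391564965248108, 0.10835323482751846), (0.010505206882953644, 0.03050553798675537), 47.18171310424805)
scene [221.28337875 220.04359673] 367 [-0.536 -0.53   0.001] [0.482 0.235 0.975] ((-0.046104103326797485, -0.13246390223503113), (1.257938027381897, 0.10003408044576645), 34.55310821533203)
scene [259.53125 217.28125] 32 [ 0.51   0.08  -0.002] [0.54  0.121 0.013] ((0.5233557224273682, 0.09775456041097641), (0.020813999697566032, 0.045182276517152786), 22.46688461303711)
```

```bash
ls pics
```

```text
scene0.npy
scene0.png
scenec.png
top0.npy
top0.png
topc.png
```

View pics/topc.png

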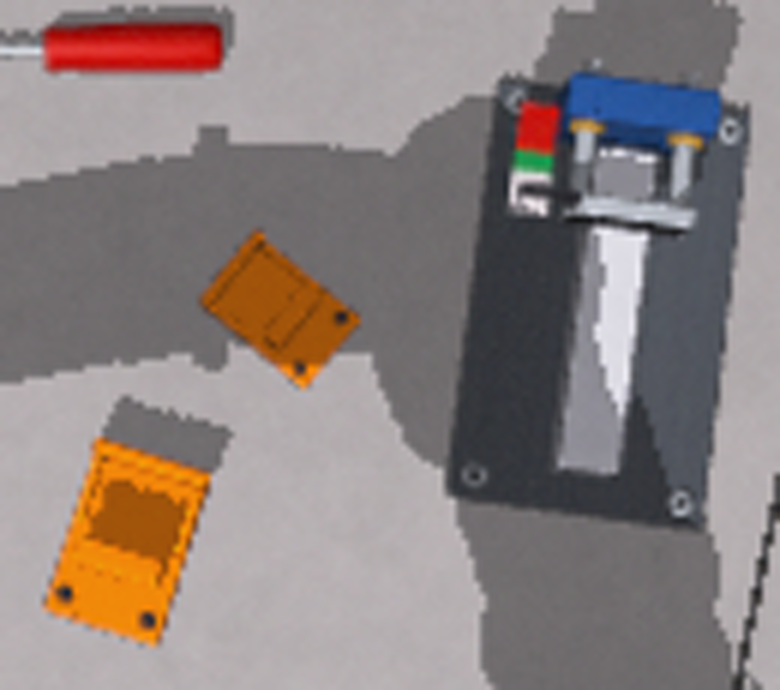

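View pics/scenec.png

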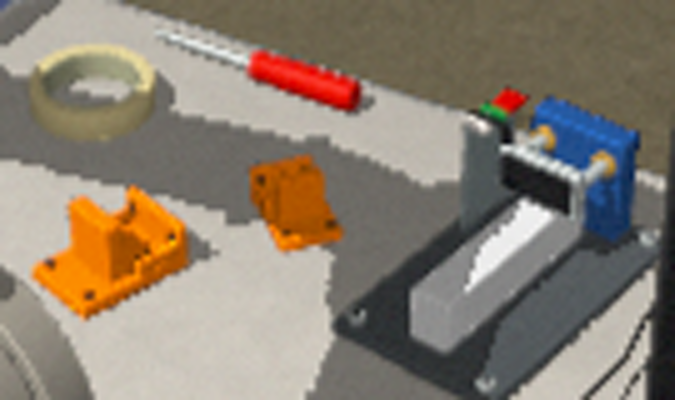

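The crop shows two brackets. Candidate A at top (241,230) has its flange on the far side and its rib nearer the robot. Candidate B at (266,190) is clearly smaller. Next I'll work out corner positions at the known heights.

```bash
cat >> h.py <<'E'
def ray(n,u,v,z):
    c=bot.calibration(n);E=np.array(c['extrinsics'])
    r=E[:3,:3]@np.array([(u-c['cx'])/c['fx'],(v-c['cy'])/c['fy'],1]);o=E[:3,3]
    return o+r*(z-o[2])/r[2]
E
python3 - <<'E'
from h import *
d=np.load("pics/top0.npy");W=cloud("top",d)
T=lambda cu,cv,z:ray("top",220+(cu+.5)/6-.5,140+(cv+.5)/6-.5,z)
print("bracket")
A=[T(45,608,.012),T(158,645,.012),T(212,473,.036),T(97,437,.036)]
for a in A:print(a.round(4))
print("sizes",np.linalg.norm(A[0]-A[1]),np.linalg.norm((A[3]-A[0])[:2]),np.linalg.norm((A[2]-A[1])[:2]),np.linalg.norm(A[2]-A[3]))
for i in(0,1):
    dd=(A[3-i]-A[0+i]);print(np.degrees(np.arctan2(dd[1],dd[0])))
B=[T(200,298,.03),T(260,232,.03),T(358,320,.01),T(305,388,.01)]
print("small",np.linalg.norm(B[0]-B[1]),np.linalg.norm((B[1]-B[2])[:2]))
print("jig base corners")
J=[T(447,493,.01),T(703,530,.01),T(748,105,.01),T(500,77,.01)]
for a in J:print(a.round(4))
print([np.linalg.norm(J[i]-J[(i+1)%4]).round(4) for i in range(4)],np.mean(J,0))
for i in(0,1):
    dd=(J[3-i]-J[0+i]);print(np.degrees(np.arctan2(dd[1],dd[0])))
for a,b in((0,1),(3,2)):
    dd=J[a]-J[b];print(np.degrees(np.arctan2(dd[1],dd[0]))-90)
print("beam")
K=[T(556,468,.05),T(618,473,.05),T(650,232,.05),T(590,228,.05)]
for a in K:print(a.round(4))
# depth sampling
for u,v in((241,238),(240,232),(243,224),(245,216.5),(318,216),(322,190),(319,176)):
    print(u,v,W[int(v),int(u)].round(4))
m=np.isfinite(d)
def sel(n,W,x,y,z): return W[(W[...,0]>x[0])&(W[...,0]<x[1])&(W[...,1]>y[0])&(W[...,1]<y[1])&(W[...,2]>z[0])&(W[...,2]<z[1])]
w=sel("top",W,(.36,.5),(.13,.25),(.048,.07));print("rib top",len(w),w.mean(0),w.min(0),w.max(0),cv2.minAreaRect(w[:,:2].astype(np.float32)))
w=sel("top",W,(.36,.5),(.13,.25),(.006,.07));print("all",len(w),cv2.minAreaRect(w[:,:2].astype(np.float32)))
w=sel("top",W,(.36,.5),(.13,.25),(.028,.045));print("fl",len(w),cv2.minAreaRect(w[:,:2].astype(np.float32)))
w=sel("top",W,(.38,.58),(-.1,.08),(.04,.06));print("beam",len(w),w[:,2].mean(),cv2.minAreaRect(w[:,:2].astype(np.float32)))
E
```

```text
bracket
[0.3987 0.2366 0.012 ]
[0.3795 0.1802 0.012 ]
[0.4641 0.1519 0.036 ]
[0.4827 0.2086 0.036 ]
sizes 0.05956741963063456 0.08857520977990203 0.08921258252261578 0.05972439951770515
-18.423945328919203
-18.525204243219207
small 0.04480768855427089 0.06542581401761542
jig base corners
[0.4534 0.0339 0.01  ]
[ 0.433  -0.0942  0.01  ]
[ 0.6487 -0.1239  0.01  ]
[0.665  0.0021 0.01  ]
[np.float64(0.1297), np.float64(0.2177), np.float64(0.1271), np.float64(0.214)] [ 0.55002625 -0.04554472  0.01      ]
-8.54698143534475
-7.848320090101601
-9.037593522903506
-7.4041975008730105
beam
[ 0.4636 -0.0167  0.05  ]
[ 0.4607 -0.0469  0.05  ]
[ 0.5793 -0.0661  0.05  ]
[ 0.5817 -0.0366  0.05  ]
241 238 [0.4068 0.1945 0.0169]
240 232 [0.4243 0.1958 0.0583]
243 224 [0.4488 0.1882 0.0102]
245 216.5 [0.4717 0.1813 0.0348]
318 216 [ 0.4679 -0.0334  0.052 ]
322 190 [ 0.5443 -0.0471  0.0534]
319 176 [ 0.5826 -0.036   0.0802]
rib top 72 [0.42130978 0.19849599 0.05749653] [0.4095845  0.1783639  0.04946426] [0.43331649 0.21945281 0.06478938] ((0.42126891016960144, 0.19839239120483398), (0.04349660873413086, 0.012915465980768204), 70.85084533691406)
all 683 ((0.42962080240249634, 0.19024217128753662), (0.11843933910131454, 0.13554836809635162), 89.19915008544922)
fl 57 ((0.4629162847995758, 0.17862989008426666), (0.06724800169467926, 0.033418044447898865), 44.33583068847656)
beam 424 0.0512612913242019 ((0.5200667977333069, -0.04607266187667847), (0.042257100343704224, 0.1201033741235733), 80.56389617919922)
```

A measures about 60x89 mm with its rib top at 57 mm, so it is the bracket meant. B is about 45x65 mm. Next I'll refine the jig's yaw and centre line.

```bash
python3 - <<'E'
from h import *
p=cv2.imread("pics/top0.png");d=np.load("pics/top0.npy");W=cloud("top",d)
# beam: midpoints per image row by height
M=[]
for v in range(179,219):
    u=np.arange(300,340); z=W[v,300:340,2]; k=u[z>.032]
    if v<182: pass
    w=W[v,k]; M.append((v,len(k),k.min(),k.max(),*w.mean(0)))
M=np.array(M); print(M[::4].round(3))
g=M[(M[:,1]>7)&(M[:,1]<14)]
C=np.array([ray("top",(a[2]+a[3])/2,a[0],.05) for a in g])
f=np.polyfit(C[:,0],C[:,1],1);print("beam line",f,np.degrees(np.arctan(f[0])),"resid",np.std(C[:,1]-np.polyval(f,C[:,0])),C[:,0].min(),C[:,0].max())
# dark base outline
s=W[140:240,290:355]
m=(s[...,2]>.006)
k,l,st,c=cv2.connectedComponentsWithStats(m.astype(np.uint8));i=1+st[1:,4].argmax()
w=s[l==i]; r=cv2.minAreaRect(w[:,:2].astype(np.float32));print("jig rect",r)
dark=p[140:240,290:355].max(2)<85
# scale/blue block tops
w=W[(W[...,0]>.6)&(W[...,0]<.7)&(W[...,1]>-.13)&(W[...,1]<.02)&(W[...,2]>.085)];print("block",len(w),w.mean(0),cv2.minAreaRect(w[:,:2].astype(np.float32)))
w=W[(W[...,0]>.56)&(W[...,0]<.7)&(W[...,1]>-.13)&(W[...,1]<-.02)&(W[...,2]>.075)];print("stop+",len(w))
n="scene";ds=np.load("pics/scene0.npy");S=cloud(n,ds)
w=S[(S[...,0]>.4)&(S[...,0]<.62)&(S[...,1]>-.12)&(S[...,1]<.03)&(S[...,2]>.045)&(S[...,2]<.056)];print("scene beam",len(w),w.mean(0),cv2.minAreaRect(w[:,:2].astype(np.float32)))
E
```

```text
[[ 1.79e+02  1.30e+01  3.17e+02  3.39e+02  5.64e-01 -3.60e-02  1.58e-01]
 [ 1.83e+02  1.10e+01  3.16e+02  3.26e+02  5.65e-01 -4.50e-02  5.20e-02]
 [ 1.87e+02  1.10e+01  3.16e+02  3.26e+02  5.53e-01 -4.50e-02  5.10e-02]
 [ 1.91e+02  1.00e+01  3.16e+02  3.25e+02  5.42e-01 -4.30e-02  5.10e-02]
 [ 1.95e+02  1.10e+01  3.15e+02  3.25e+02  5.30e-01 -4.10e-02  5.20e-02]
 [ 1.99e+02  1.00e+01  3.15e+02  3.24e+02  5.18e-01 -3.90e-02  5.10e-02]
 [ 2.03e+02  1.10e+01  3.14e+02  3.24e+02  5.06e-01 -3.80e-02  5.00e-02]
 [ 2.07e+02  1.10e+01  3.14e+02  3.24e+02  4.94e-01 -3.70e-02  5.10e-02]
 [ 2.11e+02  1.10e+01  3.13e+02  3.23e+02  4.83e-01 -3.40e-02  5.10e-02]
 [ 2.15e+02  1.30e+01  3.12e+02  3.39e+02  4.66e-01 -1.90e-02  1.58e-01]]
beam line [-0.12375499  0.02361829] -7.054769157229609 resid 0.005610870009198194 0.4619722519499095 0.5770596494393105
jig rect ((0.5114281177520752, -0.0246504545211792), (0.19243264198303223, 0.3473464846611023), 60.576416015625)
block 284 [ 0.63040452 -0.04256038  0.09488946] ((0.632104754447937, -0.04182738438248634), (0.04515941068530083, 0.10790303349494934), 14.4508695602417)
stop+ 404
scene beam 265 [ 0.52780755 -0.03834385  0.04921378] ((0.5478013157844543, -0.026053428649902344), (0.08517013490200043, 0.16801348328590393), 75.72286224365234)
```

```bash
python3 - <<'E'
from h import *
p=cv2.imread("pics/top0.png")[:,:,::-1]
crop(p,290,145,350,230,9,"pics/jig.png")
p=cv2.imread("pics/scene0.png")[:,:,::-1]
crop(p,260,180,340,255,9,"pics/jig2.png")
E
```

```text
(no output)
```

View pics/jig.png

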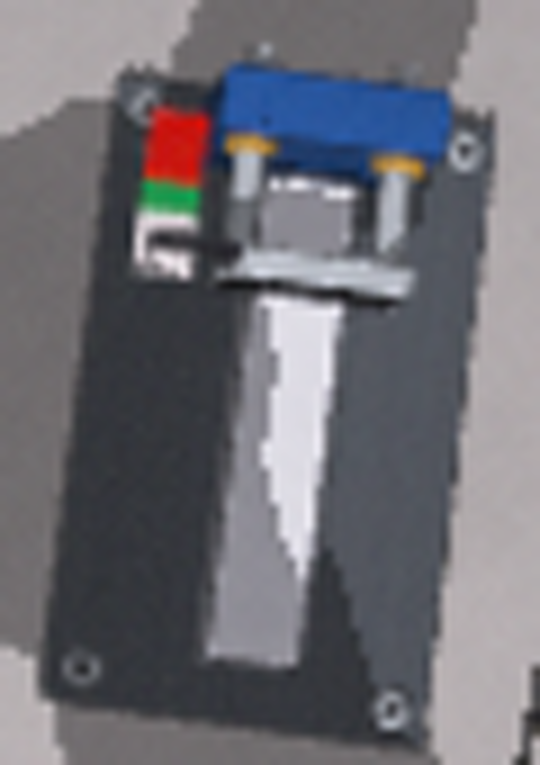

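View pics/jig2.png

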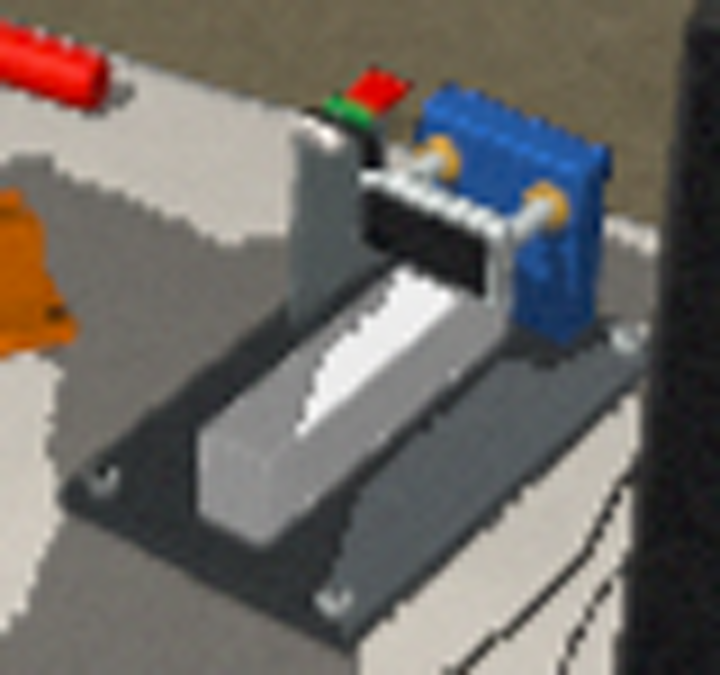

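```bash
python3 - <<'E'
from h import *
T=lambda cu,cv,z:ray("top",290+(cu+.5)/9-.5,145+(cv+.5)/9-.5,z)
ang=lambda a,b:np.degrees(np.arctan2((b-a)[1],(b-a)[0])).round(2)
s=[T(82,668,.012),T(391,711,.012),T(465,150,.012),T(145,100,.012)]
print("screws",np.array(s).round(4).tolist(),"mean",np.mean(s,0).round(4))
print(ang(s[0],s[3]),ang(s[1],s[2]),ang(s[1],s[0])-90,ang(s[2],s[3])-90,[np.linalg.norm(s[i]-s[(i+1)%4]).round(4) for i in range(4)])
J=[T(40,690,.01),T(428,745,.01),T(493,110,.01),T(122,68,.01)]
print("base",ang(J[0],J[3]),ang(J[1],J[2]),ang(J[1],J[0])-90,ang(J[2],J[3])-90,np.mean(J,0).round(4),[np.linalg.norm(J[i]-J[(i+1)%4]).round(4) for i in range(4)])
K=[T(205,657,.05),T(297,665,.05),T(341,303,.05),T(250,297,.05)]
print("beam",ang(K[0],K[3]),ang(K[1],K[2]),np.array(K).round(4).tolist())
E=[T(205,275,.089),T(410,296,.089)];print("stop",np.array(E).round(4),ang(E[1],E[0])-90,np.linalg.norm(E[0]-E[1]))
# edge profile fit of beam in image
p=cv2.cvtColor(cv2.imread("pics/top0.png"),cv2.COLOR_BGR2GRAY).astype(float)
L=[];R=[]
for v in range(182,217):
    r=p[v,305:335]; g=np.diff(r)
    i=g[3:17].argmax()+3; j=None
    mid=(r[i-1]+r[i+2])/2
    def sub(i,g):
        w=np.abs(g[i-1:i+2]);return 305+.5+(np.arange(i-1,i+2)*w).sum()/w.sum()
    l=sub(i,g); 
    j=g[i+5:26].argmin()+i+5; L.append((v,l));R.append((v,sub(j,g)))
L=np.array(L);R=np.array(R);print((R-L)[:,1].round(1))
ok=abs((R-L)[:,1]-10.3)<.9
for Q in(L[ok],R[ok],(L[ok]+R[ok])/2):
    C=np.array([ray("top",u,v,.05) for v,u in Q]);f=np.polyfit(C[:,0],C[:,1],1);print(ok.sum(),f,np.degrees(np.arctan(f[0])),np.std(C[:,1]-np.polyval(f,C[:,0])))
E
```

```text
screws [[0.4621, 0.02, 0.012], [0.4462, -0.083, 0.012], [0.6357, -0.1139, 0.012], [0.6545, -0.0059, 0.012]] mean [ 0.5496 -0.0457  0.012 ]
-7.67 -9.26 -8.739999999999995 -9.870000000000005 [np.float64(0.1043), np.float64(0.192), np.float64(0.1097), np.float64(0.1941)]
base -8.79 -7.65 -8.879999999999995 -7.420000000000002 [ 0.5513 -0.046   0.01  ] [np.float64(0.131), np.float64(0.2168), np.float64(0.1268), np.float64(0.2135)]
beam -8.62 -8.55 [[0.4637, -0.0169, 0.05], [0.4606, -0.0469, 0.05], [0.5794, -0.0647, 0.05], [0.5818, -0.0348, 0.05]]
stop [[ 0.5843 -0.0157  0.089 ]
 [ 0.5766 -0.0811  0.089 ]] -6.760000000000005 0.06584327662004932
[ 7.3  7.2  6.1  6.1  6.1  6.3  6.7  6.6  6.6  6.1  6.1 10.3  7.1  7.1
  6.6  5.7  5.6  5.2  5.1  4.1  4.2  4.1  4.   9.2  9.3  9.9 10.1 10.2
 10.1 10.3 10.1 10.  10.2 10.4 10.5]
11 [-0.14571692  0.05035975] -8.290613509838069 0.0007320471832197763
11 [-0.14322737  0.01907841] -8.150889255476772 0.0006682731209915483
11 [-0.14447487  0.03471912] -8.220917094542642 0.0006554675631429359
```

Jig yaw is about -8.5° and beam_top about (0.531, -0.042). The beam, base and stop measurements agree. Bracket yaw is about -18.6° and its rib is at (0.4215, 0.198). I'll first turn the tool so its y axis lies along bracket +x (+95.3° about tool z) and partly close the fingers.

```bash
cat >> h.py <<'E'
from scipy.spatial.transform import Rotation as R
def pose():
    o=bot.get_obs();q=o['tool_rot'];r=R.from_quat([q[1],q[2],q[3],q[0]])
    return o,np.array(o['eef_pos']),r
def goto(x,y,z,yaw):
    "yaw of tool y in world, deg; tool down. prints remaining shift in tool frame, and turn"
    o,p,r=pose(); d=np.array([x,y,z])-p
    c,s=np.cos(np.radians(yaw)),np.sin(np.radians(yaw))
    Y=np.array([c,s,0]);Z=np.array([0,0,-1.]);X=np.cross(Y,Z)
    t=R.from_matrix(np.stack([X,Y,Z],1))
    print("t",round(o['t'],2),"p",p.round(4),"yaw",np.degrees(np.arctan2(*r.as_matrix()[:2,1][::-1])).round(2),"F",o['contact_force'].round(1),"w",round(o['gripper_width']*.0854,4))
    print("shift tool",r.inv().apply(d).round(4),"turn",(r.inv()*t).as_rotvec(degrees=True).round(2),"shift if turned",t.inv().apply(d).round(4))
E
python3 -m crank '[[[0,0,0],[0,0,10.6],0.04],[[0,0,0],[0,0,10.6],0.04],[[0,0,0],[0,0,10.6],0.04],[[0,0,0],[0,0,10.6],0.04],[[0,0,0],[0,0,10.6],0.04],[[0,0,0],[0,0,10.6],0.04],[[0,0,0],[0,0,10.6],0.04],[[0,0,0],[0,0,10.6],0.04],[[0,0,0],[0,0,10.5],0.04],[[0,0,0],[0,0,0],0.04]]' 60
python3 -c "
from h import *
goto(.4215,.198,.15,-18.6)"
```

```text
t: 1.35
eef_pos: [0.1548, 0.6567, 0.2447]
tool_rot: [0.001, 0.811, 0.584, -0.0]
contact_force: [0.0, -0.8, -1.1]
gripper_width: 0.47
t 1.35 p [0.1548 0.6567 0.2447] yaw -18.47 F [ 0.  -0.8 -1.1] w 0.0401
shift tool [-0.3505  0.3983  0.0953] turn [0.03 0.06 0.13] shift if turned [-0.3497  0.3991  0.0947]
```

```bash
python3 -m crank '[[[-0.035,0.0398,0],[0,0,0],0.04],[[-0.035,0.0398,0],[0,0,0],0.04],[[-0.035,0.0398,0],[0,0,0],0.04],[[-0.035,0.0398,0],[0,0,0],0.04],[[-0.035,0.0398,0],[0,0,0],0.04],[[-0.035,0.0398,0],[0,0,0],0.04],[[-0.035,0.0398,0],[0,0,0],0.04],[[-0.035,0.0398,0],[0,0,0],0.04],[[-0.035,0.0398,0],[0,0,0],0.04],[[-0.035,0.0398,0],[0,0,0],0.04]]'
python3 -m crank '[[[0,0,0],[0,0,0],0.04],[[0,0,0],[0,0,0],0.04]]'
python3 -c "
from h import *
goto(.4215,.198,.036,-18.6)"
```

```text
t: 2.6
eef_pos: [0.4214, 0.1968, 0.2455]
tool_rot: [-0.0, 0.811, 0.586, 0.0]
contact_force: [0.9, 0.1, 1.3]
gripper_width: 0.471
t: 2.85
eef_pos: [0.4205, 0.1988, 0.2453]
tool_rot: [-0.0, 0.811, 0.585, 0.0]
contact_force: [-1.0, 0.0, -0.2]
gripper_width: 0.467
t 2.85 p [0.4205 0.1988 0.2453] yaw -18.45 F [-1.   0.  -0.2] w 0.0399
shift tool [-0.0005  0.0012  0.2093] turn [-0.02 -0.01  0.15] shift if turned [-0.0004  0.0012  0.2093]
```

```bash
python3 -m crank '[[[0,0.001,0.03],[0,0,0],0.04],[[0,0,0.05],[0,0,0],0.04],[[0,0,0.04],[0,0,0],0.04],[[0,0,0.02],[0,0,0],0.04],[[0,0,0],[0,0,0],0.04]]'
python3 - <<'E'
from h import *
goto(.4215,.198,.036,-18.6)
p,d=bot.read_camera("scene");crop(p,170,160,270,250,8,"pics/s1.png")
p,d=bot.read_camera("top");crop(p,200,180,300,265,8,"pics/t1.png")
E
```

```text
t: 3.48
eef_pos: [0.4201, 0.1988, 0.1039]
tool_rot: [-0.0, 0.811, 0.585, -0.002]
contact_force: [-0.2, -0.3, -0.3]
gripper_width: 0.469
t 3.48 p [0.4201 0.1988 0.1039] yaw -18.36 F [-0.2 -0.3 -0.3] w 0.04
shift tool [-0.0001  0.0017  0.0679] turn [-0.13  0.17  0.24] shift if turned [-0.0003  0.0016  0.0679]
```

View pics/s1.png

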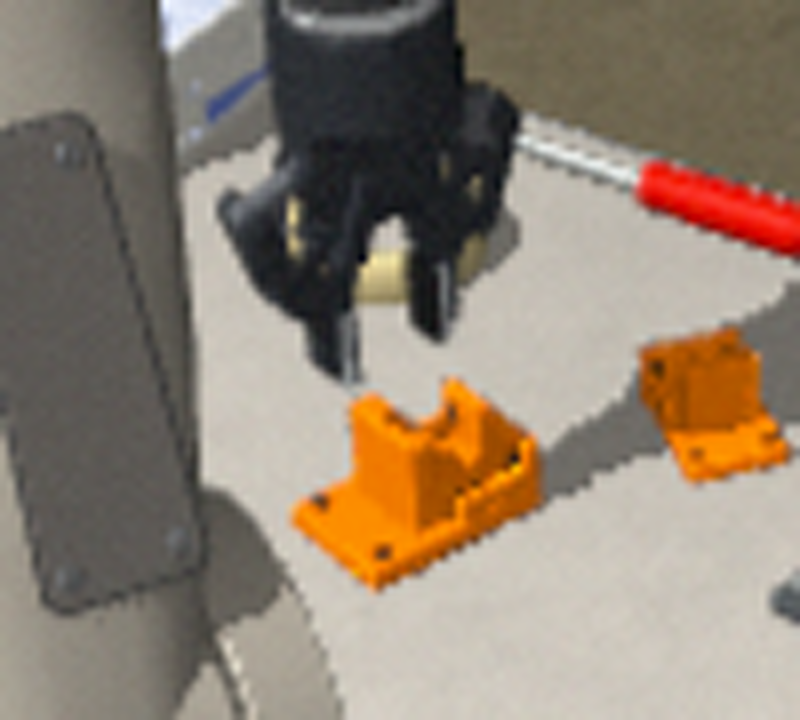

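View pics/t1.png

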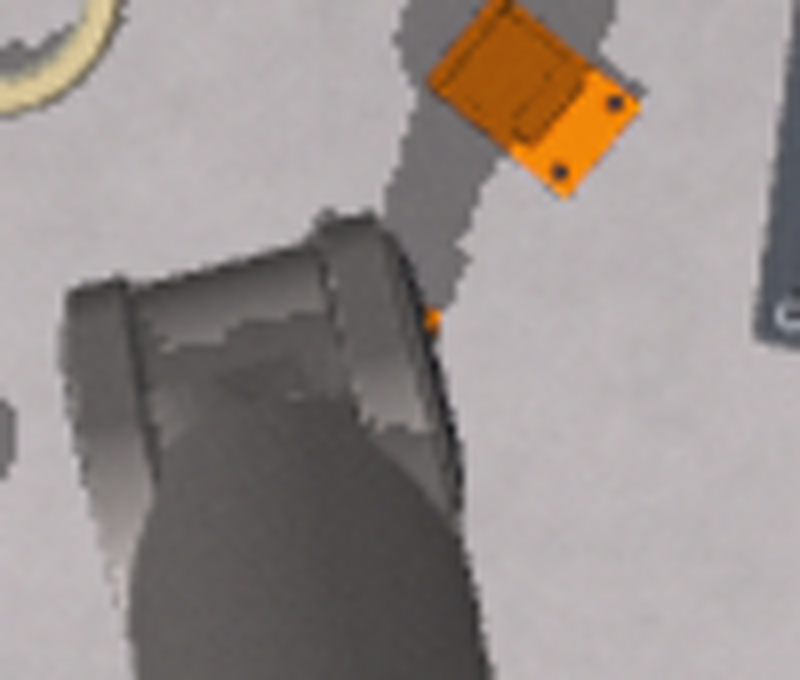

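The scene crop shows the fingers (tips at 335,370 and 435,330) straddling the rib (400,430) fore and aft. Descending.

```bash
python3 -m crank '[[[0,0.0013,0.02],[0,0,0.2],0.04],[[0,0,0.02],[0,0,0],0.04],[[0,0,0.015],[0,0,0],0.04],[[0,0,0.0125],[0,0,0],0.04],[[0,0,0],[0,0,0],0.04],[[0,0,0],[0,0,0],0.04]]'
python3 - <<'E'
from h import *
goto(.4215,.198,.036,-18.6)
p,d=bot.read_camera("scene");crop(p,170,160,270,250,8,"pics/s2.png")
E
```

```text
t: 4.32
eef_pos: [0.4233, 0.1977, 0.0382]
tool_rot: [-0.0, 0.813, 0.582, 0.0]
contact_force: [-1.0, -0.0, -0.2]
gripper_width: 0.467
t 4.33 p [0.4233 0.1977 0.0382] yaw -18.79 F [-1.  -0.  -0.2] w 0.0399
shift tool [-0.0003 -0.0018  0.0022] turn [ 0.02 -0.03 -0.19] shift if turned [-0.0003 -0.0018  0.0022]
```

View pics/s2.png

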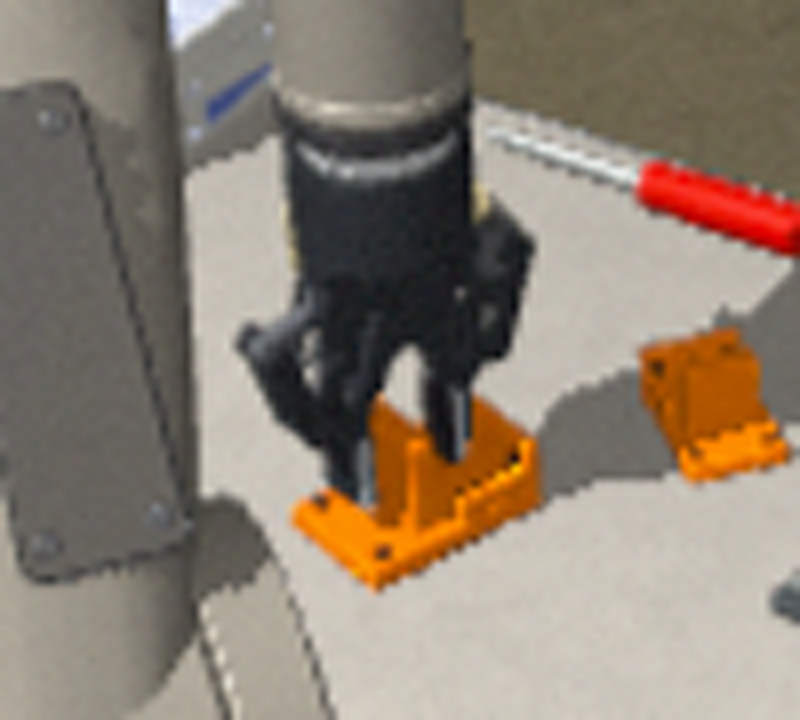

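The fingers straddle the rib, with a gap of about 2 mm each way. Closing.

```bash
python3 -m crank '[[[0,0,0],[0,0,0],0.02],[[0,0,0],[0,0,0],0.01],[[0,0,0],[0,0,0],0],[[0,0,0],[0,0,0],0],[[0,0,0],[0,0,0],0],[[0,0,0],[0,0,0],0]]' 60
python3 -m crank '[[[0,0,-0.01],[0,0,0],0],[[0,0,-0.03],[0,0,0],0],[[0,0,-0.04],[0,0,0],0],[[0,0,-0.03],[0,0,0],0],[[0,0,0],[0,0,0],0],[[0,0,0],[0,0,0],0]]'
python3 - <<'E'
from h import *
goto(.5067,-.0385,.148,-8.5)
p,d=bot.read_camera("scene");crop(p,170,150,270,240,8,"pics/s3.png")
E
```

```text
t: 5.12
eef_pos: [0.4231, 0.1979, 0.0383]
tool_rot: [-0.0, 0.813, 0.582, 0.0]
contact_force: [-0.8, -1.0, 5.5]
gripper_width: 0.154
t: 5.88
eef_pos: [0.4223, 0.1976, 0.1473]
tool_rot: [-0.0, 0.813, 0.582, -0.0]
contact_force: [-0.8, -0.1, -1.6]
gripper_width: 0.156
t 5.88 p [0.4223 0.1976 0.1473] yaw -18.76 F [-0.8 -0.1 -1.6] w 0.0133
shift tool [-0.1964  0.1558 -0.0007] turn [ -0.04   0.02 -10.26] shift if turned [-0.221   0.1184 -0.0007]
```

View pics/s3.png

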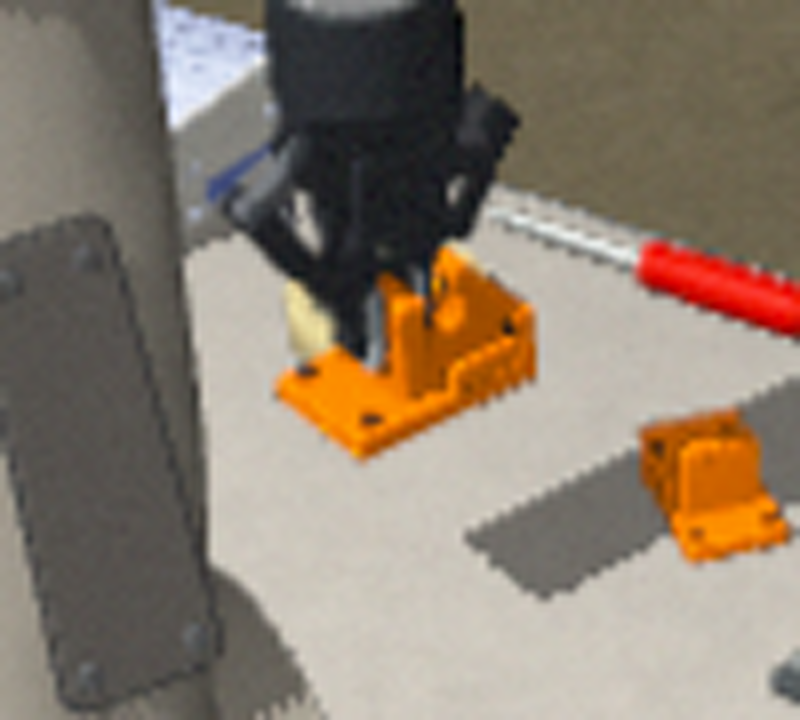

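The bracket is held level by the rib (opening 13.3 mm). Next: turn to the beam's yaw and carry it over, 20 mm short of the stop.

```bash
python3 -m crank '[[[0,0,-0.004],[0,0,-5.2],0],[[0,0,-0.003],[0,0,-5.1],0],[[-0.03,0.016,0],[0,0,0],0],[[-0.04,0.0214,0],[0,0,0],0],[[-0.04,0.0214,0],[0,0,0],0],[[-0.04,0.0214,0],[0,0,0],0],[[-0.04,0.0214,0],[0,0,0],0],[[-0.03,0.016,0],[0,0,0],0],[[0,0,0],[0,0,0],0],[[0,0,0],[0,0,0],0]]'
python3 - <<'E'
from h import *
goto(.5067,-.0385,.0885,-8.4)
p,d=bot.read_camera("scene");crop(p,240,140,340,250,7,"pics/s4.png")
p,d=bot.read_camera("top");crop(p,270,140,360,240,6,"pics/t4.png")
goto(.5067,-.0385,.0885,-8.4)
E
```

```text
t: 7.18
eef_pos: [0.5059, -0.0368, 0.1537]
tool_rot: [-0.001, 0.757, 0.653, -0.001]
contact_force: [-0.1, 0.5, -1.4]
gripper_width: 0.158
t 7.17 p [ 0.5059 -0.0368  0.1537] yaw -8.48 F [-0.1  0.5 -1.4] w 0.0135
shift tool [-0.0016  0.0012  0.0652] turn [-0.14  0.02 -0.08] shift if turned [-0.0016  0.001   0.0652]
t 7.28 p [ 0.5062 -0.036   0.1541] yaw -8.38 F [ 1.   0.4 -0.8] w 0.013
shift tool [-0.0024  0.001   0.0656] turn [-0.1  -0.    0.02] shift if turned [-0.0024  0.0009  0.0656]
```

View pics/s4.png

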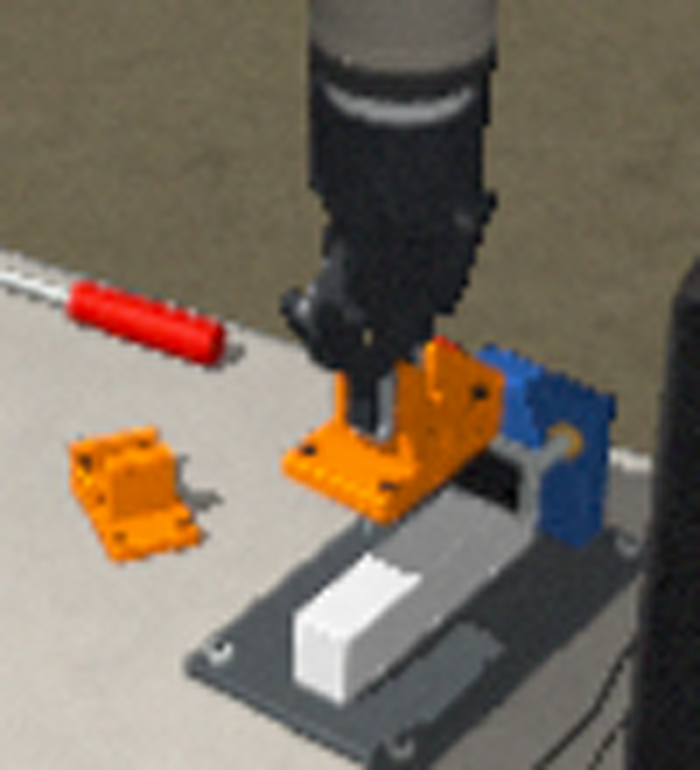

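View pics/t4.png

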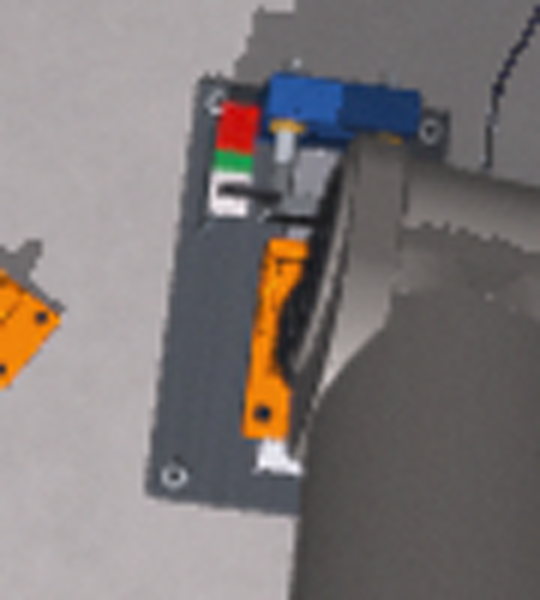

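```bash
cat >> h.py <<'E'
JO=np.array([.5314,-.0421]);JY=np.radians(-8.4)
def jig(w):
    d=np.asarray(w)[:2]-JO;c,s=np.cos(JY),np.sin(JY);return np.array([c*d[0]+s*d[1],-s*d[0]+c*d[1]])
def top(cu,cv,z,u0,v0,s): return jig(ray("top",u0+(cu+.5)/s-.5,v0+(cv+.5)/s-.5,z))*1000
E
python3 - <<'E'
from h import *
for a in((243,437,.128),(272,240,.152)): print(top(*a,270,140,6).round(1))
print("tcp",jig((.506,-.0365))*1000)
E
```

```text
[-61.7  31.3]
[28.  31.4]
tcp [-25.94558222   1.82941614]
```

The bracket sits at about +1.6 mm in jig y, and the TCP reading agrees. I'll correct that and descend until it is just above the beam.

```bash
python3 -m crank '[[[-0.0016,0.001,0.02],[0,0,0],0],[[0,0,0.02],[0,0,0],0],[[0,0,0.015],[0,0,0],0],[[0,0,0.005],[0,0,0],0],[[0,0,0.002],[0,0,0],0],[[0,0,0],[0,0,0],0],[[0,0,0],[0,0,0],0]]'
python3 - <<'E'
from h import *
goto(.5067,-.0385,.0885,-8.4)
p,d=bot.read_camera("scene");crop(p,240,140,340,250,7,"pics/s5.png")
p,d=bot.read_camera("top");crop(p,270,140,360,240,6,"pics/t5.png")
E
```

```text
t: 8.15
eef_pos: [0.508, -0.039, 0.0933]
tool_rot: [0.0, 0.757, 0.653, 0.0]
contact_force: [0.2, 0.3, -2.1]
gripper_width: 0.156
t 8.15 p [ 0.508  -0.039   0.0933] yaw -8.48 F [ 0.2  0.3 -2.1] w 0.0134
shift tool [ 0.0003 -0.0014  0.0048] turn [ 0.06 -0.02 -0.08] shift if turned [ 0.0003 -0.0013  0.0048]
```

View pics/s5.png

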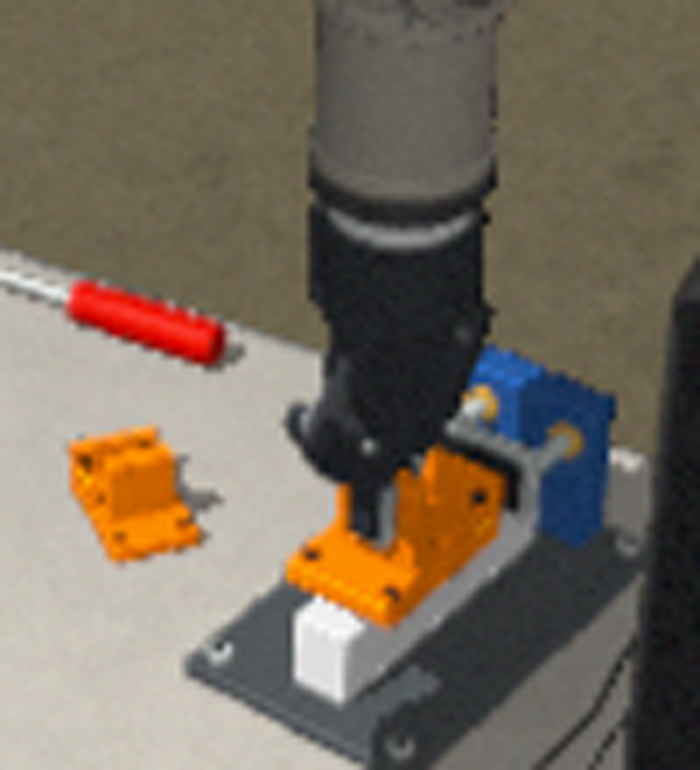

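View pics/t5.png

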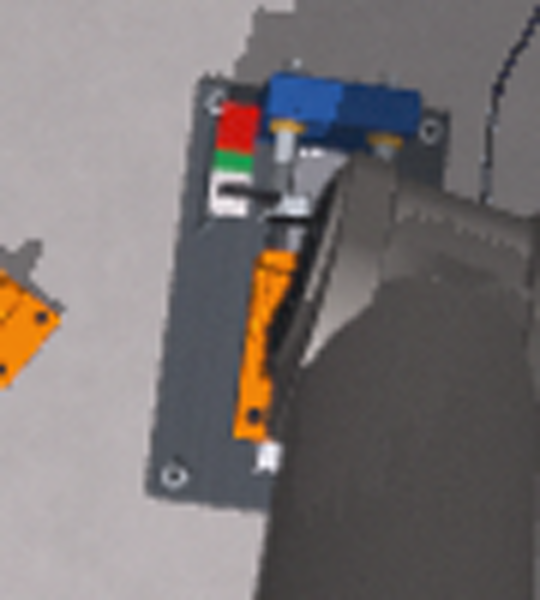

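```bash
python3 -m crank '[[[0,0,0.002],[0,0,0],0],[[0,0,0.001],[0,0,0],0],[[0,0,0.001],[0,0,0],0],[[0,0,0],[0,0,0],0],[[0,0,0],[0,0,0],0]]'
python3 - <<'E'
from h import *
for a in((234,438,.067),(263,250,.091)): print(top(*a,270,140,6).round(1))
o,p,r=pose();print("tcp",p.round(4),(jig(p)*1000).round(1),o['contact_force'].round(2),o['torque'].round(2))
E
```

```text
t: 8.88
eef_pos: [0.5076, -0.039, 0.0888]
tool_rot: [-0.0, 0.757, 0.653, -0.0]
contact_force: [-0.5, -0.4, -1.6]
gripper_width: 0.161
[-58.7  29.4]
[31.  28.8]
tcp [ 0.5076 -0.039   0.0888] [-24.   -0.4] [-0.5  -0.36 -1.56] [ 0.01  0.05 -0.01]
```

```bash
python3 -m crank '[[[0.0007,0,0.0005],[0,0,0],0],[[0,0,0.0005],[0,0,0],0],[[0,0,0],[0,0,0],0],[[0,0,0],[0,0,0],0]]'
python3 -m crank '[[[0,0,0.0005],[0,0,0],0],[[0,0,0],[0,0,0],0],[[0,0,0],[0,0,0],0]]'
```

```text
t: 9.38
eef_pos: [0.5077, -0.0384, 0.0883]
tool_rot: [-0.0, 0.758, 0.653, 0.0]
contact_force: [-2.1, -0.3, 6.1]
gripper_width: 0.157
t: 9.75
eef_pos: [0.5077, -0.0384, 0.0883]
tool_rot: [-0.0, 0.758, 0.653, 0.0]
contact_force: [-3.8, 0.4, 12.7]
gripper_width: 0.153
```

It is on the beam with about 13 N down, so I'll relax that slightly. Then a set-down check and the start of the slide.

```bash
python3 -m crank '[[[0,0,-0.0005],[0,0,0],0],[[0,0,0],[0,0,0],0],[[0,0,0],[0,0,0],0]]'
python3 - <<'E'
from h import *
p,d=bot.read_camera("scene");crop(p,265,180,335,245,11,"pics/s6.png")
p,d=bot.read_camera("top");crop(p,285,145,350,230,9,"pics/t6.png")
E
python3 -m crank '[[[0,0.002,0],[0,0,0],0],[[0,0.003,0],[0,0,0],0],[[0,0.003,0],[0,0,0],0],[[0,0.003,0],[0,0,0],0],[[0,0.002,0],[0,0,0],0],[[0,0,0],[0,0,0],0],[[0,0,0],[0,0,0],0]]'
python3 - <<'E'
from h import *
o,p,r=pose();goto(.5067,-.0385,.0885,-8.4);print("tcp",(jig(p)*1000).round(1),o['torque'].round(2))
E
```

```text
t: 10.12
eef_pos: [0.5077, -0.0383, 0.0883]
tool_rot: [-0.0, 0.758, 0.653, 0.0]
contact_force: [-3.8, -0.2, 7.7]
gripper_width: 0.161
t: 11.1
eef_pos: [0.519, -0.0401, 0.0883]
tool_rot: [-0.002, 0.758, 0.653, -0.001]
contact_force: [-8.2, 1.6, 15.2]
gripper_width: 0.154
t 11.1 p [ 0.519  -0.0401  0.0883] yaw -8.5 F [-8.2  1.6 15.2] w 0.0131
shift tool [-0.0003 -0.0124 -0.0002] turn [-0.18 -0.07 -0.1 ] shift if turned [-0.0003 -0.0124 -0.0002]
tcp [-12.5   0.2] [ 0.23  1.52 -0.04]
```

View pics/s6.png

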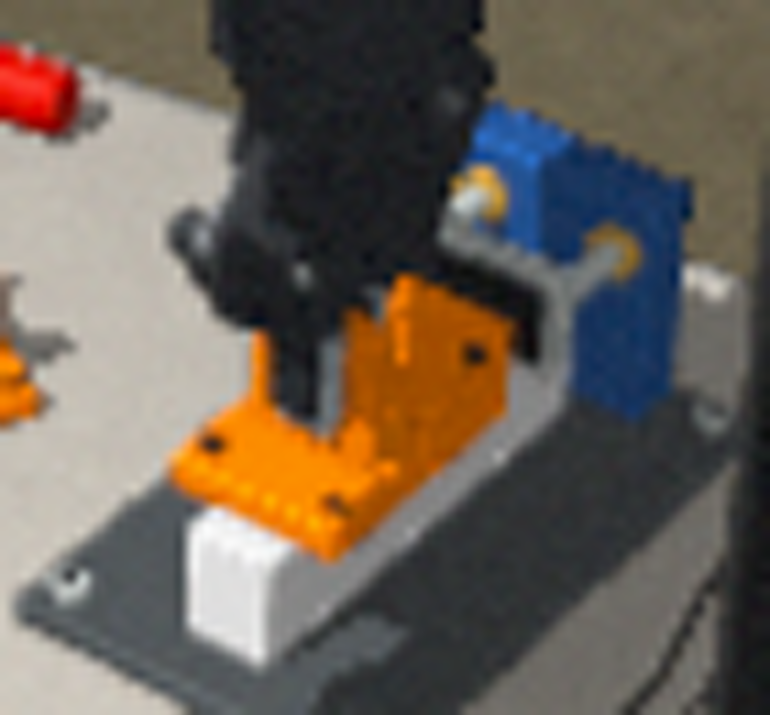

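View pics/t6.png

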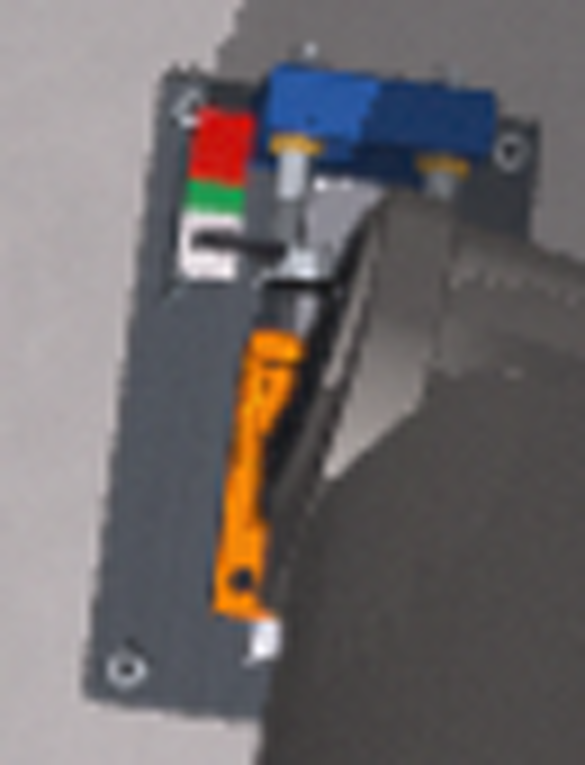

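```bash
python3 -m crank '[[[0,0,-0.0006],[0,0,0],0],[[0,0,0],[0,0,0],0],[[0,0,0],[0,0,0],0]]'
python3 - <<'E'
from h import *
S=lambda cu,cv,z:(jig(ray("scene",265+(cu+.5)/11-.5,180+(cv+.5)/11-.5,z))*1000).round(1)
print("bracket rear bottom R,L",S(332,562,.05),S(170,487,.05), "beam end top R,L",S(268,580,.05),S(188,535,.05),"right flange front top",S(515,325,.086))
for a in((213,610,.062),(250,330,.086)): print(top(*a,285,145,9).round(1))
# scale ticks: pointer and bands
for n,a in(("ptr",(200,238,.105)),("green-white",(215,210,.098)),("green-red",(215,183,.098)),("white start",(205,280,.098))):print(n,top(*a,285,145,9).round(1))
o,p,r=pose();print(p.round(4),(jig(p)*1000).round(1),o['contact_force'].round(1),o['torque'].round(2))
E
```

```text
t: 11.48
eef_pos: [0.5207, -0.0402, 0.0883]
tool_rot: [0.0, 0.757, 0.653, 0.0]
contact_force: [-0.9, 0.7, 0.8]
gripper_width: 0.16
bracket rear bottom R,L [-58.3 -27.8] [-60.   29.2] beam end top R,L [-76.3 -18.1] [-74.4  11.9] right flange front top [ 28.  -30.9]
[-57.8  30. ]
[31.3 31.4]
ptr [55.8 52.5]
green-white [66.5 48.3]
green-red [75.1 49.3]
white start [43.7 48.7]
[ 0.5207 -0.0402  0.0883] [-10.9   0.3] [-0.9  0.7  0.8] [ 0.07  0.08 -0.07]
```

```bash
python3 - <<'E'
from h import *
S=cloud("scene",np.load("pics/scene0.npy"));T=cloud("top",np.load("pics/top0.npy"))
for n,W in(("scene",S),("top",T)):
    q=W.reshape(-1,3);d=q[:,:2]-JO;c,s=np.cos(JY),np.sin(JY);jx=c*d[:,0]+s*d[:,1];jy=-s*d[:,0]+c*d[:,1]
    for a in range(-80,45,15):
        k=(jx*1e3>a)&(jx*1e3<a+15)&(abs(jy)<.035)&(abs(q[:,2]-.051)<.0055)
        if k.sum()>3:
            y=jy[k]*1e3;print(n,a,k.sum(),"y",np.percentile(y,[2,50,98]).round(1),"mid",(np.percentile(y,2)+np.percentile(y,98)).round(1)/2,"z",q[k,2].mean().round(4))
im=cv2.imread("pics/scene0.png")
for (x,y) in((-70,15),(-70,-15),(40,15),(40,-15),(-70,0),(40,0)):
    c,s=np.cos(JY),np.sin(JY);w=np.array([JO[0]+(c*x-s*y)/1e3,JO[1]+(s*x+c*y)/1e3,.05,1])
    for n,b in(("scene",(260,180,9)),("top",(290,145,9))):
        C=bot.calibration(n);q=np.linalg.inv(C['extrinsics'])@w
        u=C['fx']*q[0]/q[2]+C['cx'];v=C['fy']*q[1]/q[2]+C['cy'];print(x,y,n,round((u-b[0]+.5)*b[2]),round((v-b[1]+.5)*b[2]),end=" | ")
    print()
E
```

```text
scene -80 18 y [-15.9  -1.2  16.1] mid 0.1 z 0.0483
scene -65 28 y [-15.   -0.9  14.6] mid -0.2 z 0.0495
scene -50 30 y [-15.3  -0.1  14.9] mid -0.15 z 0.0492
scene -35 25 y [-14.6  -1.   13.8] mid -0.35 z 0.0492
scene -20 25 y [-15.   -0.9  12.7] mid -1.15 z 0.0494
scene -5 27 y [-14.3  -0.6  15. ] mid 0.4 z 0.0492
scene 10 21 y [-13.9   0.3  14.5] mid 0.3 z 0.0484
scene 25 28 y [-14.1   0.   14. ] mid -0.05 z 0.0487
scene 40 34 y [-29.6  -0.2  21.1] mid -4.25 z 0.0511
top -80 18 y [-13.1  -1.3  10.9] mid -1.1 z 0.0515
top -65 48 y [-14.8   0.1  14.9] mid 0.05 z 0.052
top -50 50 y [-13.4  -0.6  13.6] mid 0.1 z 0.0511
top -35 45 y [-14.1   1.1  14.3] mid 0.1 z 0.0505
top -20 48 y [-14.6   0.   14.5] mid -0.05 z 0.0511
top -5 44 y [-13.7  -0.5  13.4] mid -0.15 z 0.0515
top 10 51 y [-15.1  -0.1  14.4] mid -0.35 z 0.0512
top 25 43 y [-13.5   1.   13.9] mid 0.2 z 0.0512
top 40 33 y [-14.7  -0.7  13.5] mid -0.6 z 0.0508
-70 15 scene 200 428 | -70 15 top 206 655 | 
-70 -15 scene 268 462 | -70 -15 top 297 668 | 
40 15 scene 376 282 | 40 15 top 246 324 | 
40 -15 scene 443 312 | 40 -15 top 337 336 | 
-70 0 scene 234 445 | -70 0 top 251 661 | 
40 0 scene 409 297 | 40 0 top 291 330 |
```

Measured from both cameras, the beam centre line is within about 0.3 mm of my frame and the bracket is about 0.5 mm left. I'll correct that lightly and continue to the stop.

```bash
python3 -m crank '[[[-0.0004,0.001,0],[0,0,0],0],[[0,0.002,0],[0,0,0],0],[[0,0.002,0],[0,0,0],0],[[0,0,0],[0,0,0],0],[[0,0,0],[0,0,0],0]]'
python3 - <<'E'
from h import *
o,p,r=pose();print(p.round(4),(jig(p)*1000).round(1),o['contact_force'].round(1),o['torque'].round(2))
E
python3 -m crank '[[[0,0.002,0],[0,0,0],0],[[0,0.002,0],[0,0,0],0],[[0,0.001,0],[0,0,0],0],[[0,0,0],[0,0,0],0],[[0,0,0],[0,0,0],0]]'
python3 - <<'E'
from h import *
o,p,r=pose();goto(.5067,-.0385,.0885,-8.4);print(p.round(4),(jig(p)*1000).round(1),o['contact_force'].round(1),o['torque'].round(2))
p,d=bot.read_camera("scene");crop(p,265,180,335,245,11,"pics/s7.png")
p,d=bot.read_camera("top");crop(p,285,145,350,230,9,"pics/t7.png")
E
```

```text
t: 12.1
eef_pos: [0.5255, -0.0415, 0.0883]
tool_rot: [0.0, 0.758, 0.653, 0.0]
contact_force: [0.8, -0.4, -1.3]
gripper_width: 0.158
[ 0.5255 -0.0415  0.0883] [-5.9 -0.2] [ 0.8 -0.4 -1.3] [0.02 0.03 0.02]
t: 12.72
eef_pos: [0.5294, -0.042, 0.0883]
tool_rot: [-0.001, 0.758, 0.653, -0.001]
contact_force: [-6.3, 1.0, 4.7]
gripper_width: 0.157
t 12.72 p [ 0.5294 -0.042   0.0883] yaw -8.5 F [-6.3  1.   4.7] w 0.0134
shift tool [ 0.0001 -0.023  -0.0001] turn [-0.12 -0.02 -0.1 ] shift if turned [ 0.0001 -0.023  -0.0002]
[ 0.5294 -0.042   0.0883] [-2.  -0.2] [-6.3  1.   4.7] [ 0.16  1.   -0.04]
```

View pics/s7.png

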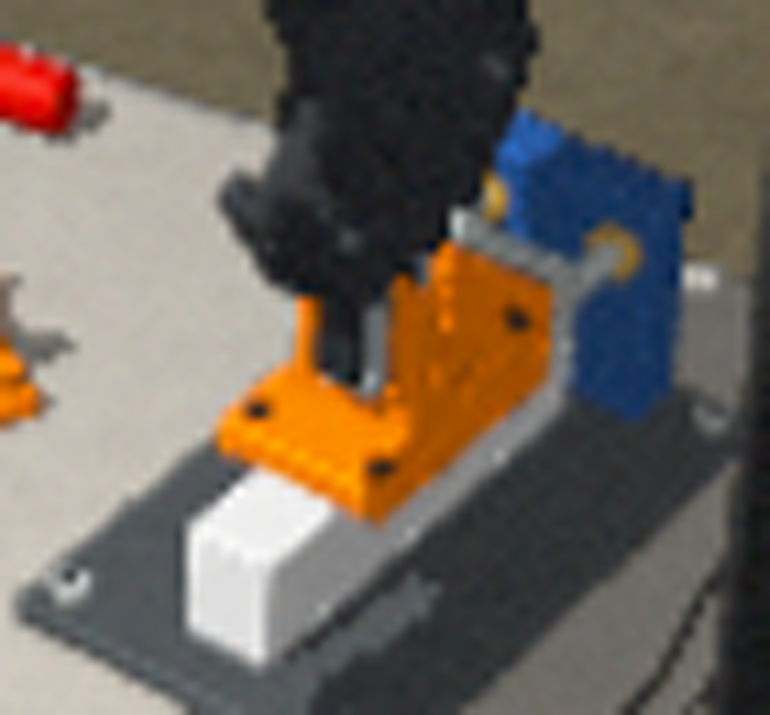

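View pics/t7.png

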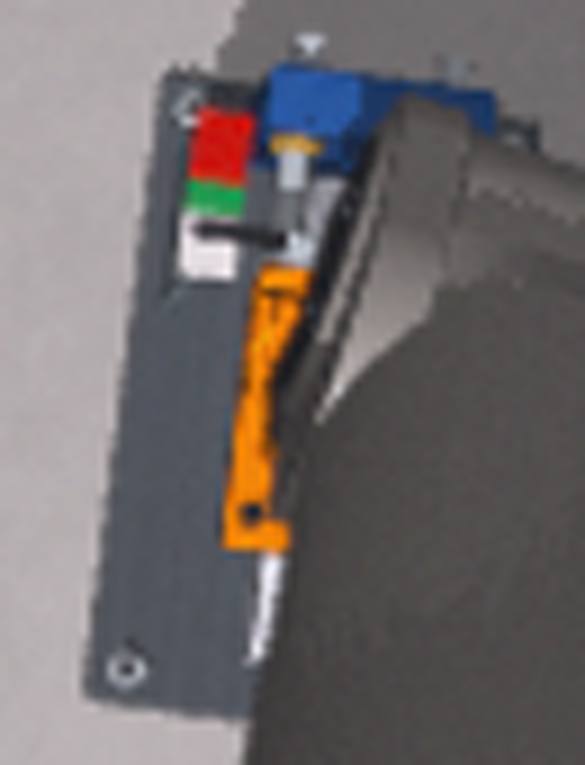

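The flange is at the stop and the pointer (crop 235,233) has begun to move, by about 2.5 mm. Pushing on in small steps.

```bash
python3 -m crank '[[[0,0.0015,0],[0,0,0],0],[[0,0.0015,0],[0,0,0],0],[[0,0.0015,-0.0003],[0,0,0],0],[[0,0.0015,0],[0,0,0],0],[[0,0.0015,0],[0,0,0],0],[[0,0.0015,0],[0,0,0],0],[[0,0.001,0],[0,0,0],0],[[0,0,0],[0,0,0],0],[[0,0,0],[0,0,0],0]]'
python3 - <<'E'
from h import *
o,p,r=pose();goto(.5067,-.0385,.0885,-8.4);print(p.round(4),(jig(p)*1000).round(1),o['contact_force'].round(1),o['torque'].round(2))
p,d=bot.read_camera("scene");crop(p,265,180,335,245,11,"pics/s8.png")
p,d=bot.read_camera("top");crop(p,285,145,350,230,9,"pics/t8.png")
E
```

```text
t: 13.95
eef_pos: [0.5369, -0.0431, 0.0884]
tool_rot: [-0.003, 0.758, 0.653, -0.002]
contact_force: [-13.0, 2.8, 12.9]
gripper_width: 0.156
t 13.95 p [ 0.5369 -0.0431  0.0884] yaw -8.5 F [-13.    2.8  12.9] w 0.0133
shift tool [ 0.0001 -0.0306  0.0002] turn [-0.4  -0.06 -0.1 ] shift if turned [ 0.0002 -0.0306 -0.0001]
[ 0.5369 -0.0431  0.0884] [ 5.6 -0.2] [-13.    2.8  12.9] [ 0.45  2.39 -0.04]
```

View pics/s8.png

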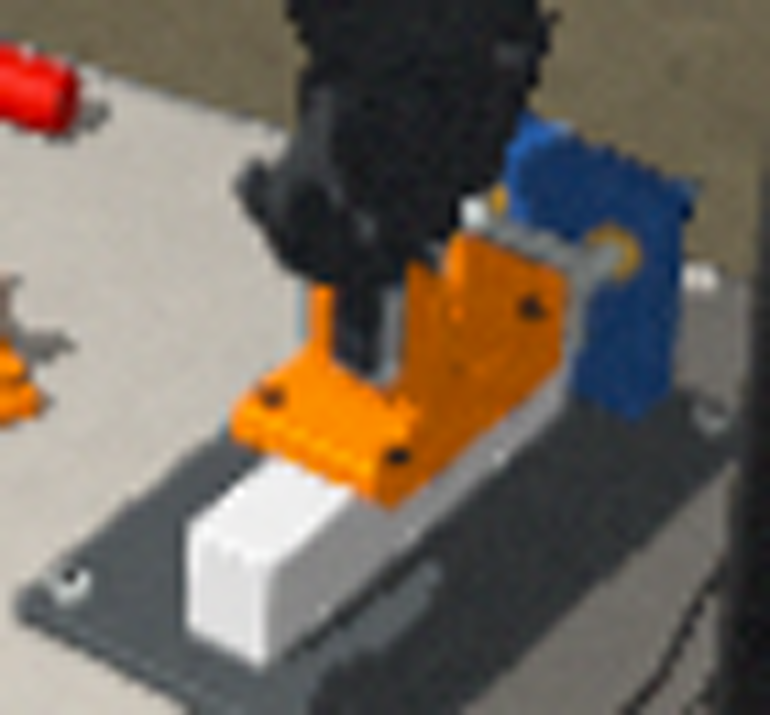

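View pics/t8.png

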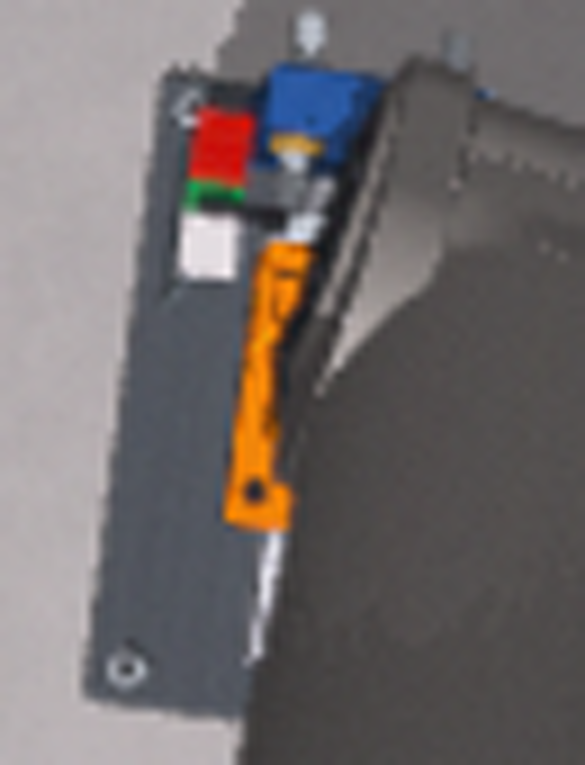

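TCP +5.6 mm and the pointer at crop row ~206 both put the stop at about 10.5 mm, the low edge of green. The push has pitched the tool 0.4° nose-down. I'll correct the pitch while pushing on to mid-green.

```bash
python3 -m crank '[[[0,0.001,-0.0003],[-0.3,0,0],0],[[0,0.001,0],[-0.3,0,0],0],[[0,0.001,-0.0002],[0,0,0],0],[[0,0.001,0],[0,0,0],0],[[0,0,0],[0,0,0],0],[[0,0,0],[0,0,0],0]]'
python3 - <<'E'
from h import *
o,p,r=pose();goto(.5067,-.0385,.0885,-8.4);print(p.round(4),(jig(p)*1000).round(1),o['contact_force'].round(1),o['torque'].round(2))
p,d=bot.read_camera("top");crop(p,285,145,350,230,9,"pics/t9.png")
E
```

```text
t: 14.8
eef_pos: [0.5386, -0.0434, 0.0883]
tool_rot: [-0.001, 0.758, 0.653, 0.0]
contact_force: [-17.6, 3.5, 14.4]
gripper_width: 0.156
t 14.8 p [ 0.5386 -0.0434  0.0883] yaw -8.5 F [-17.6   3.5  14.4] w 0.0133
shift tool [ 0.0001 -0.0323 -0.0002] turn [-0.07 -0.08 -0.1 ] shift if turned [ 0.0002 -0.0323 -0.0002]
[ 0.5386 -0.0434  0.0883] [ 7.3 -0.2] [-17.6   3.5  14.4] [ 0.59  3.44 -0.04]
```

View pics/t9.png

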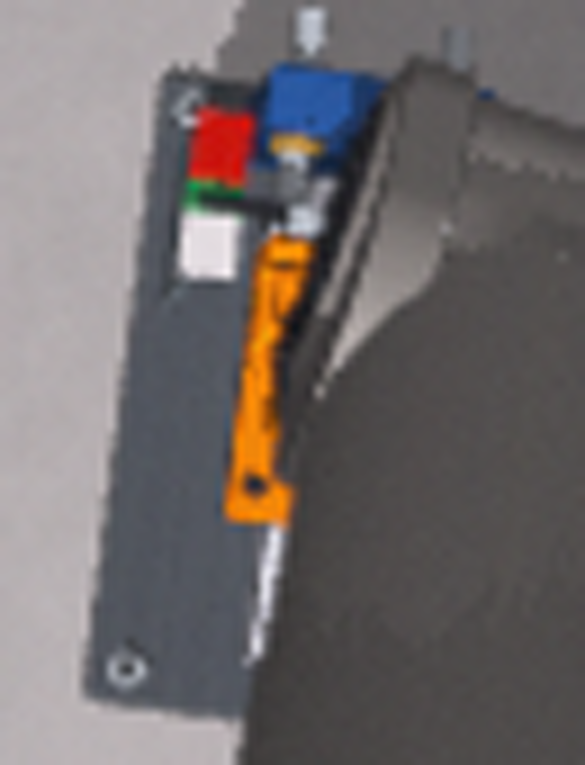

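```bash
python3 -m crank '[[[0,0.0005,-0.0003],[0,0,0],0],[[0,0.0005,-0.0003],[0,0,0],0],[[0,0.0005,0],[0,0,0],0],[[0,0,0],[0,0,0],0],[[0,0,0],[0,0,0],0]]'
python3 - <<'E'
from h import *
o,p,r=pose();goto(.5067,-.0385,.0885,-8.4);print(p.round(4),(jig(p)*1000).round(1),o['contact_force'].round(1),o['torque'].round(2))
E
```

```text
t: 15.48
eef_pos: [0.5401, -0.0436, 0.0883]
tool_rot: [-0.001, 0.758, 0.653, -0.0]
contact_force: [-15.0, 2.2, 6.8]
gripper_width: 0.156
t 15.47 p [ 0.5401 -0.0436  0.0883] yaw -8.5 F [-15.    2.2   6.8] w 0.0133
shift tool [ 0.0001 -0.0338 -0.0001] turn [-0.06 -0.04 -0.1 ] shift if turned [ 0.0002 -0.0338 -0.0002]
[ 0.5401 -0.0436  0.0883] [ 8.9 -0.2] [-15.    2.2   6.8] [ 0.51  3.   -0.06]
```

```bash
python3 -m crank '[[[0,0.0006,0],[0,0,0],0],[[0,0.0005,0],[0,0,0],0],[[0,0,0],[0,0,0],0],[[0,0,0],[0,0,0],0]]'
python3 - <<'E'
from h import *
o,p,r=pose();goto(.5067,-.0385,.0885,-8.4);print(p.round(4),(jig(p)*1000).round(1),o['contact_force'].round(1),o['torque'].round(2))
p,d=bot.read_camera("scene");crop(p,265,180,335,245,11,"pics/s10.png")
p,d=bot.read_camera("top");crop(p,285,145,350,230,9,"pics/t10.png")
E
```

```text
t: 15.98
eef_pos: [0.541, -0.0438, 0.0883]
tool_rot: [-0.001, 0.758, 0.653, -0.0]
contact_force: [-15.1, 3.3, 7.8]
gripper_width: 0.158
t 15.97 p [ 0.541  -0.0438  0.0883] yaw -8.5 F [-15.1   3.3   7.8] w 0.0135
shift tool [ 0.0001 -0.0347 -0.0001] turn [-0.09 -0.05 -0.1 ] shift if turned [ 0.0002 -0.0347 -0.0002]
[ 0.541  -0.0438  0.0883] [ 9.7 -0.2] [-15.1   3.3   7.8] [ 0.6   3.16 -0.07]
```

View pics/s10.png

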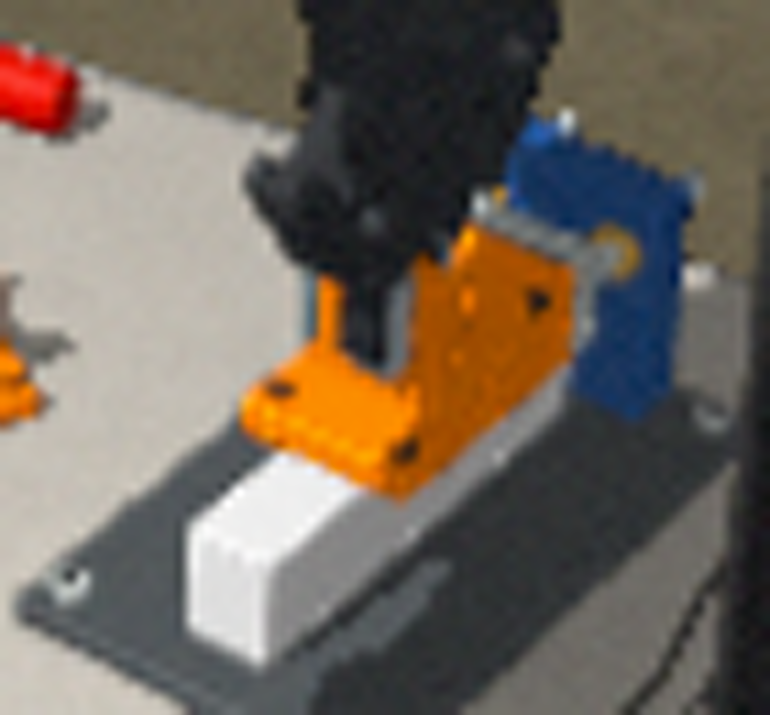

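View pics/t10.png

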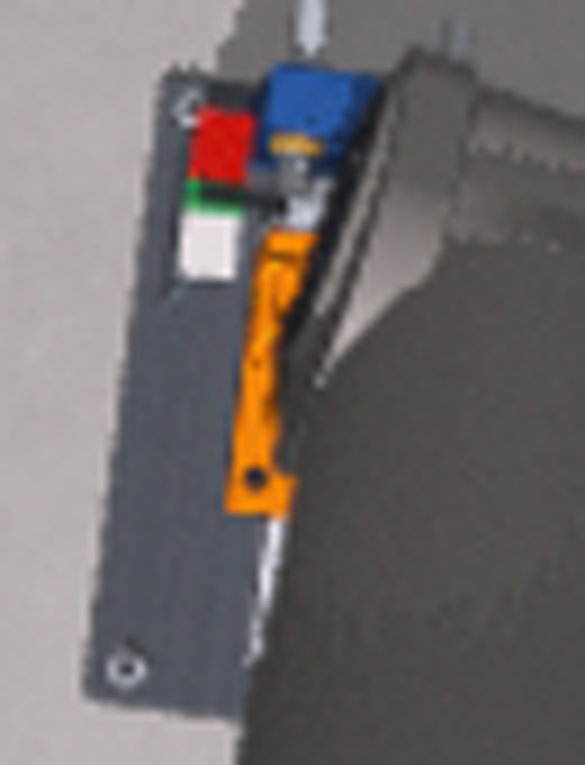

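The pointer (crop 235,195) stands mid-green (band rows 182–210). I'll check centring and squareness numerically, then hold.

```bash
python3 - <<'E'
from h import *
for a in((226,512,.062),(266,232,.086)): print(top(*a,285,145,9).round(1))
S=lambda cu,cv,z:(jig(ray("scene",265+(cu+.5)/11-.5,180+(cv+.5)/11-.5,z))*1000).round(1)
print(S(405,502,.05),S(242,427,.05),S(575,262,.086))
p=cv2.imread("pics/t10.png");
print("pointer",top(225,195,.103,285,145,9).round(1), "rest",55.8)
E
python3 -m crank '[[[0,0,0],[0,0,0],0],[[0,0,0],[0,0,0],0],[[0,0,0],[0,0,0],0],[[0,0,0],[0,0,0],0],[[0,0,0],[0,0,0],0],[[0,0,0],[0,0,0],0],[[0,0,0],[0,0,0],0],[[0,0,0],[0,0,0],0],[[0,0,0],[0,0,0],0],[[0,0,0],[0,0,0],0]]'
python3 -m crank '[[[0,0,0],[0,0,0],0],[[0,0,0],[0,0,0],0],[[0,0,0],[0,0,0],0],[[0,0,0],[0,0,0],0],[[0,0,0],[0,0,0],0],[[0,0,0],[0,0,0],0],[[0,0,0],[0,0,0],0],[[0,0,0],[0,0,0],0],[[0,0,0],[0,0,0],0],[[0,0,0],[0,0,0],0]]'
python3 -m crank '[[[0,0,0],[0,0,0],0],[[0,0,0],[0,0,0],0],[[0,0,0],[0,0,0],0],[[0,0,0],[0,0,0],0],[[0,0,0],[0,0,0],0],[[0,0,0],[0,0,0],0],[[0,0,0],[0,0,0],0],[[0,0,0],[0,0,0],0],[[0,0,0],[0,0,0],0],[[0,0,0],[0,0,0],0]]'
python3 -m crank '[[[0,0,0],[0,0,0],0],[[0,0,0],[0,0,0],0],[[0,0,0],[0,0,0],0],[[0,0,0],[0,0,0],0],[[0,0,0],[0,0,0],0],[[0,0,0],[0,0,0],0],[[0,0,0],[0,0,0],0],[[0,0,0],[0,0,0],0],[[0,0,0],[0,0,0],0],[[0,0,0],[0,0,0],0]]'
python3 - <<'E'
from h import *
p,d=bot.read_camera("top");crop(p,285,145,350,230,9,"pics/t11.png")
cv2.imwrite("pics/topfull.png",p[:,:,::-1])
o,p,r=pose();goto(.5067,-.0385,.0885,-8.4);print((jig(p)*1000).round(1))
E
```

```text
[-25.7  29.7]
[63.4 30.2]
[-22.7 -28.7] [-23.8  29.4] [ 65.2 -27.6]
pointer [70.9 46.2] rest 55.8
t: 17.32
eef_pos: [0.541, -0.0438, 0.0883]
tool_rot: [-0.001, 0.758, 0.653, -0.0]
contact_force: [-15.3, 3.3, 8.3]
gripper_width: 0.155
t: 18.58
eef_pos: [0.5411, -0.0438, 0.0884]
tool_rot: [-0.001, 0.758, 0.653, -0.0]
contact_force: [-15.9, 3.4, 8.3]
gripper_width: 0.152
t: 19.82
eef_pos: [0.541, -0.0438, 0.0884]
tool_rot: [-0.001, 0.758, 0.653, -0.0]
contact_force: [-16.0, 2.3, 8.0]
gripper_width: 0.151
t: 21.08
eef_pos: [0.541, -0.0437, 0.0884]
tool_rot: [-0.001, 0.758, 0.653, -0.0]
contact_force: [-15.0, 3.1, 8.0]
gripper_width: 0.155
t 21.12 p [ 0.541  -0.0437  0.0883] yaw -8.5 F [-16.3   3.2   8.8] w 0.0134
shift tool [ 0.0001 -0.0347 -0.0001] turn [-0.09 -0.05 -0.1 ] shift if turned [ 0.0002 -0.0347 -0.0002]
[ 9.8 -0.2]
```

View pics/t11.png

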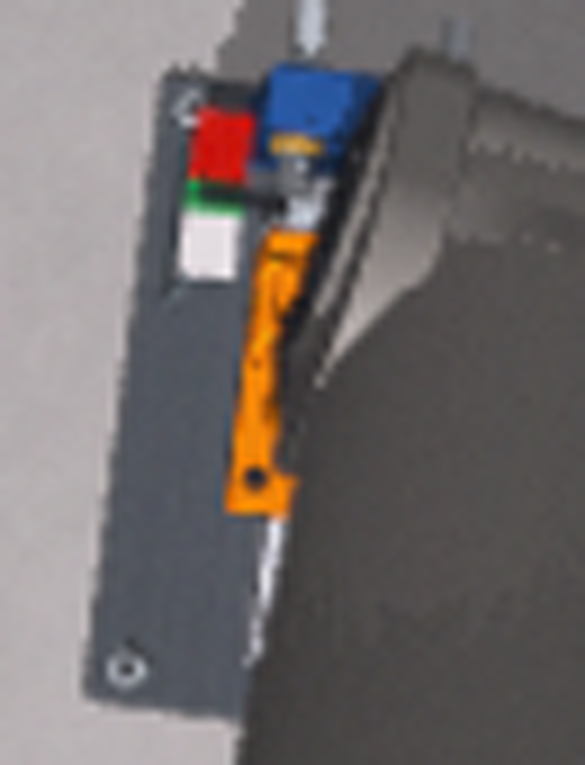

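View pics/topfull.png

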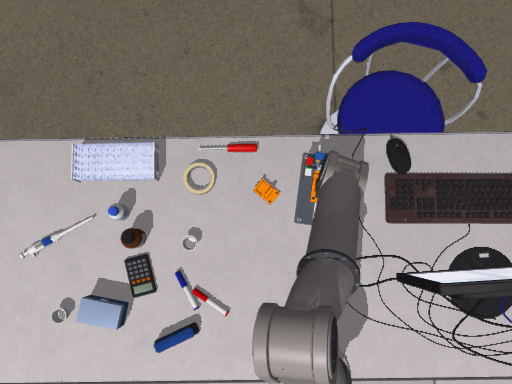

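The pointer has stayed mid-green for over 5 s with a steady push. Everything else is where it was, and the bracket is centred (left edge y 29.7–30.2 mm) and square. Handing in.

```bash
python3 -c "
from station import bot
print(bot.hand_in())"
```

```text
the job is handed in; nothing more can be done
None
```

The bracket is pressed against the sprung stop with the pointer in the middle of the green band. I handed the job in at about 21 s, with the arm still pushing and gripping. No verdict was reported.

I took the 60 x 90 mm orange bracket by its rib, not the smaller look-alike. I set it on the beam 20 mm short of the stop with its flange facing it, then slid it in.

**Last checks:**
- **Stop travel:** about 15 mm by both the pointer and the TCP reading, so well short of the 30 mm end. It held still for 5 s.
- **Force:** the wrist read about 16 N back along the beam. The spring accounts for only about 10.5 N of that; I put the rest down to friction, since the tool also presses about 8 N down on the beam.
- **Centring and squareness:** centred within about 0.5 mm and square within about 0.5° by the top camera and TCP. The scene camera is coarser: its rear corners agree, but the right flange corner read about 2 mm nearer the centre line than it should.
- **Uprightness:** the tool pitched about 0.4° nose-down during the push. I corrected that to 0.1°.
- **Rest of the desk:** the final top picture shows everything else where it was, except for the parts of the jig and desk hidden behind the arm.

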